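# Clamp the bottle rack and point out the dropper bottle

## Robot

A 6-joint arm with a two-finger parallel gripper is mounted at the origin on a cart in front of the work surface, level with it; the furniture and walls round the work are solid. World frame = base frame: x ahead of the robot, y to its left, z up, the work surface at z = 0. Lengths are in mm, angles in rad, forces in N, time in s.
With the tool pointing down it reaches from about 350 to 875 mm from the base axis. Payload 4.2 kg.
Tool frame: the origin (TCP) lies midway between the tips of the shut fingers; the grasp point (between the pads) lies 19 mm behind it (tcp_to_grasp is the distance from the TCP to the grasp point, in mm); z points along the fingers, y is the line along which they close (so a half turn about z gives the same grasp; the last joint's range is limited). The gripper opens to 85 mm and grips with 20 to 120 N. Pads are 22 mm wide; open, the fingers measure 114 mm over their backs; the gripper's body (76 mm by 85 mm) begins 54 mm behind the grasp point. The pads swing forward as they close: fully open they stand 13 mm farther back than shut.
Start: joints at [1.6, 0.385, 0.008, 0, -1.194, -0.259], TCP at [142.333, 608.556, 231.312] pointing down, gripper open.
Joint ranges: [-3.14, 3.14], [-1.21, 2.06], [-1.07, 1.41], [-3.16, 2.05], [-2.99, -0.16], [-3.1, 3.1]. Speed limits (rad/s): [2.79, 2.79, 3.14, 3.14, 3.14, 3.14].

## Interface

Orientations are given as a unit quaternion [x, y, z, w].
In Python, from bench import read_state, get_image, job_done, tcp_to_grasp gives the robot as it stands.
- The arm moves only by the tool jog_arm, never from a script. Its argument "plan" is a list of rows, each a list of 3 entries, a list of its own where there are three numbers: the finger opening in mm, from 0 to 85.4, then the shift along the tool's x, y, z as a fraction of full scale, then the turn, a rotation vector about the tool's x, y, z as a fraction of full scale. A call has 1 to 10 rows; each row is the pose to reach, as a shift and turn from the pose commanded when the call began, along the tool's axes at that moment; what a row does not reach only later rows make up. Full scale, the value 1, is 0.1 m for a shift and 60 degrees for a turn. A row lasts 1/8 s, in which the tool goes at most 62.5 mm and 10.7 degrees, less where a joint would pass 70% of its speed; a pose out of reach is approached as far as the arm can. A call with a number of a shift or a turn outside -1 to 1 is refused whole. A call with a gripper value outside its range is refused whole. The fingers move at their own pace and stop on an object; the grip force is fixed at half the most. Time passes only in rows, so rows that repeat a pose let the fingers close. It gives the time, the measured TCP pose, the force, the opening and the grip force at its end, in the units of the state.
- read_state(): the state, without advancing time (a new reading comes with each control period).
- get_image(name): name is "scene" or "top" or "wrist"; returns a dict with "img" (384x512x3 uint8, red, green, blue), "range_z" (384x512 float32, mm along the optical axis (not along the pixel's ray), 0 where there is no reading), "intrinsics" (3x3 intrinsics, pixels), "extrinsics" (4x4, takes a point from camera to world coordinates); the wrist camera has in their place "tool_from_camera" (4x4, takes a point from camera to tool coordinates, whose origin is the TCP and whose axes are the flange's). Camera axes: x right, y down, z forward; pixel columns grow to the right and rows downward; lengths in mm; the calibration is good to about 2 mm. A picture is of the moment at which its call begins: read the wrist's pose just before it.
- job_done(): hands the job in; it is judged then, once.
The state is a dict: "clock": time; "joints": joint angles; "joint_vel": joint speeds; "joint_efforts": joint torques, N m; "position": TCP position; "ee_rot": TCP orientation; "contact_force": force on the tool from outside, world axes, zero at the start; "wrist_torque": the same for the moment, N m; "gripper_width": finger opening in mm; "grasp_force": force on a finger pad.
Only numpy, scipy, OpenCV 4.12 (cv2) and the standard library are available. Lean on these libraries where they do the work, as an engineer would, in place of code of your own. Each camera call takes 0.05 s, during which the arm holds its last target. There are 200 camera calls.

## Task

Push the cam lever of the rack nest round to its stop so that the bottle rack is clamped against the rear wall of the nest. Then show the pick position of the dropper bottle: hold the fingertips about a centimetre above the middle of its cap, steady and without touching anything, for three seconds, and finish there, still pointing at it. Grasp and lift nothing, do not touch any bottle or vial, and leave the things lying around the nest where they are.

Things in the scene. Friction and masses are not known exactly. Their poses are not given: they have to be found in the camera images.
- nest: Aluminium nest fixed to the table: base plate 150 x 164 x 8 mm (nest x -85 to +65), rear wall along its +x edge (top 30 mm above the table), low side rails (top 26 mm). Origin at table height; x points from the lever side to the rear wall, y left along the wall, z up. The rack stands between the rails; clamped against the wall, its centre is at nest x = +9 mm. Yaw within 0.3 rad.
- lever_pivot (a point): Vertical axis of the cam lever, at nest x = -53, y = +15 mm; the point is 55 mm above the table.
- lever_grip (a point): Middle of the upright black handle at the lever's free end, 85 mm from the pivot axis, 55 mm above the table; moves with the lever. The handle is round, at most 21 mm in diameter, from 32 to 80 mm above the table; the 11 mm bar from it to the pivot lies 36 mm above the table.
- cam_lever (a joint): Lever angle, rad: 0 open (bar points to the robot side, 200 deg counter-clockwise from nest +x), 1.92 closed at a hard stop (bar along nest +y). Closes clockwise seen from above: the handle goes towards nest +y, then +x. Starts at 0 to 0.35. Needs about 2 to 8 N at the handle and stays where left. A cam under its hub pushes the rack about 5 mm to the wall.
- rack: Loose grey plastic bottle rack, 86 (x) x 128 (y) x 42 mm, in the nest; origin at the centre of its underside, 8 mm above the table; its top is 50 mm above the table. Six pockets, 33 mm wide and 34 mm deep, two rows 40 mm apart (x), 41 mm pitch (y). Four hold a bottle or vial, in any order. Starts 4.5 to 6 mm short of the rear wall.
- dropper_bottle: The dropper bottle: pale round bottle with sloping shoulders and a narrow white cap 17 mm wide; the tallest of the four, 30 mm in diameter, 75 mm tall; it stands in a pocket of the rack with its underside 16 mm above the table, so its top is 91 mm above the table. Origin at the centre of its underside.
- dropper_top (a point): Centre of the top of the dropper bottle's cap, the point to point at.
- oil_bottle: Small brown bottle with a black cap, 26 mm in diameter, 62 mm tall, in a pocket of the rack (top 78 mm above the table). Origin at the centre of its underside.
- vial_a: Clear glass vial with a flat white cap, 27 mm in diameter, 57 mm tall, in a pocket of the rack (top 73 mm above the table). Origin at the centre of its underside.
- vial_b: A second vial just like vial_a.
- petri_dish: Clear lidded dish, 59 mm in diameter, 13 mm tall, lying beside the nest on its right (-y); not to be disturbed.
- forceps: Steel forceps, 125 mm long, 9 mm tall, lying on the right of the nest; not to be disturbed.
- hex_key: Hex key, 102 mm long, 6 mm tall, lying on the left (+y) of the nest; not to be disturbed.
- coverslips: Square box of coverslips, 36 x 36 x 17 mm, behind the rear wall of the nest; not to be disturbed.

How it is judged (in metres and radians):
On the way, in this order (a step that is already met when the one before it is completed fails the run):
1. the cam lever is closed to its stop and the rack stands square against the rear wall (value of joint cam_lever above 1.82 rad and x of rack in the frame of nest above 0.0075 m and angle between the x axis of rack and the x axis of nest, either way round below 0.03 rad), for 0.2 s.
2. the fingertips are held just above the middle of the dropper bottle's cap, touching nothing, for two seconds (all of step 1 and horizontal distance between the grasp point and dropper_top below 0.012 m and z of the grasp point in the frame of dropper_top between 0.021 and 0.052 m and contact force between each of the arm, the fingers and anything else below 0.3 N), for 2 s.
At the end, for the whole second after the job is handed in: Lever within 0.1 rad of its closed stop; rack square against the rear wall (within 1.5 mm); bottles and vials at rest in their pockets; fingertips 2 to 33 mm above the dropper bottle's cap (grasp point 21 to 52 mm above it), within 12 mm of its middle seen from above; robot touching nothing (all of step 2 and z of each of dropper_bottle, oil_bottle, vial_a, vial_b in the frame of rack below 0.013 m and linear speed of each of rack, dropper_bottle below 0.01 m/s).
It fails at once if the robot touches a bottle or vial (contact force between any of the fingers, the arm and dropper_bottle above 0.3 N or contact force between any of the fingers, the arm and oil_bottle above 0.3 N or contact force between any of the fingers, the arm and vial_a above 0.3 N or contact force between any of the fingers, the arm and vial_b above 0.3 N).
It fails at once if the rack is lifted or tipped, or a bottle is lifted in its pocket (height (world z) of rack above 0.014 m or angle between rack's own z axis and vertical above 0.12 rad or z of any of dropper_bottle, oil_bottle, vial_a, vial_b in the frame of rack above 0.02 m).
It fails at once if a thing beside the nest is moved by more than 15 mm (distance of any of petri_dish, forceps, hex_key, coverslips from where it was at the start of the episode above 0.015 m).
It also fails if it takes over 48 s, if anything falls off the work surface, if the arm or the gripper's body presses on something with over 40 N, if the wrist force passes 120 N, or if a joint passes its speed limit or range.

## Working session

There is one attempt and no reset: what is moved stays moved. The work goes in short steps, Python scripts to look and compute and a tool call to move; the robot and the scene stay as the last step left them, time stands still between calls to the robot, and variables do not carry over. Pictures are saved under pics/ and viewed, at most 10 in all, crops included, and the job is handed in when it is done.

Besides the shell and the picture viewer there is one more tool, called after "Request:" as name(argument=value, ...), one argument or row to a line, values as JSON. jog_arm: Moves the arm, as the interface text tells. Its arguments: {"type":"object","properties":{"plan":{"type":"array"}},"required":["plan"]}

```bash
mkdir -p pics; ls; python3 - <<'E'
from bench import *
import cv2,numpy as np
s=read_state();print({k:np.round(v,3).tolist() for k,v in s.items()},tcp_to_grasp if not callable(tcp_to_grasp) else tcp_to_grasp())
for n in("top","scene"):
    d=get_image(n);np.savez(f"pics/{n}0.npz",**d);cv2.imwrite(f"pics/{n}0.png",cv2.resize(d["img"][:,:,::-1],(800,600)))
    print(n,d["intrinsics"].tolist(),np.round(d["extrinsics"],3).tolist())
E
```

```text
pics
{'clock': 0.0, 'joints': [1.6, 0.386, 0.007, -0.0, -1.194, -0.259], 'joint_vel': [-0.001, 0.001, 0.0, 0.001, 0.0, 0.002], 'joint_efforts': [-0.0, -39.228, 18.841, 4.186, -0.005, -0.0], 'position': [142.215, 607.994, 230.243], 'ee_rot': [0.993, -0.115, -0.0, 0.001], 'contact_force': [0.042, -0.175, 0.367], 'wrist_torque': [0.011, 0.008, 0.025], 'grasp_force': 0.0, 'gripper_width': 85.308} 18.700000000000003
top [[409.85080426919933, 0.0, 255.53746452268052], [0.0, 409.85080426919933, 188.87902261338542], [0.0, 0.0, 1.0]] [[-0.011, -0.992, 0.124, 438.144], [-0.999, 0.008, -0.032, 311.911], [0.031, -0.124, -0.992, 943.383], [0.0, 0.0, 0.0, 1.0]]
scene [[482.2539864753599, 0.0, 245.90964268759862], [0.0, 482.2539864753599, 183.5571857584764], [0.0, 0.0, 1.0]] [[0.846, -0.374, 0.381, 207.508], [-0.533, -0.598, 0.598, -220.018], [0.004, -0.709, -0.705, 683.0], [0.0, 0.0, 0.0, 1.0]]
```

View pics/top0.png

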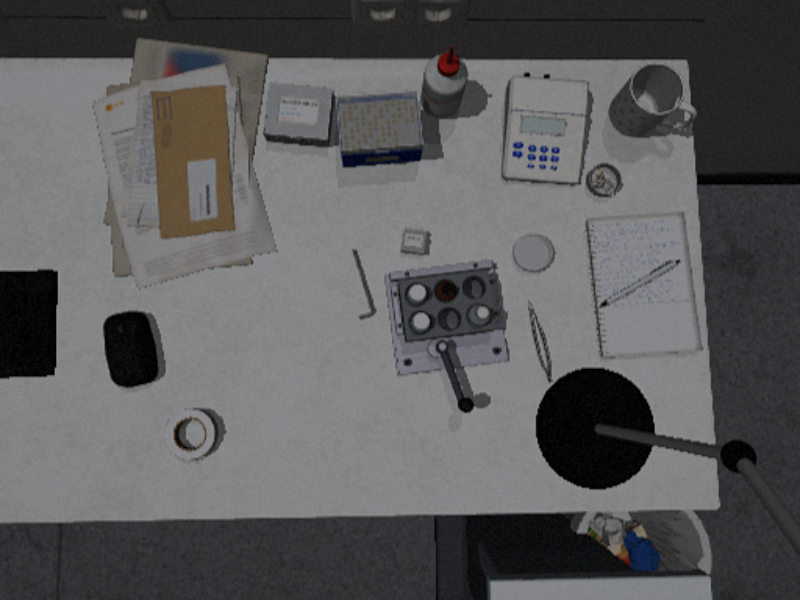

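View pics/scene0.png

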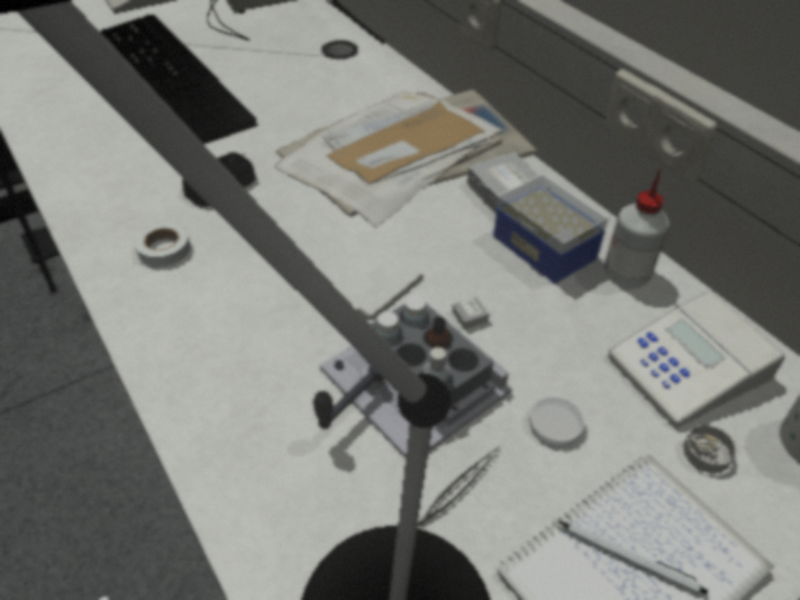

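The top view shows the nest near (450,310), with the lever handle at (466,405) and the pivot at (441,347). The dropper, with its narrow cap, looks to be in the front right pocket at (481,312). A lamp stands on the right. I'll enlarge to confirm and measure.

```bash
cat > h.py <<'E'
import numpy as np,cv2
def unproj(d,u,v,z=None,E=None):
    """pixel -> world; z: known world height, else depth image"""
    K=d["intrinsics"];E=d["extrinsics"] if E is None else E
    r=np.linalg.inv(K)@[u,v,1]
    t=(z-E[2,3])/(E[:3,:3]@r)[2] if z is not None else float(np.median(d["range_z"][int(v)-1:int(v)+2,int(u)-1:int(u)+2]))
    return (E[:3,:3]@r)*t+E[:3,3]
E
python3 - <<'E'
from h import *
d=dict(np.load("pics/top0.npz"))
c=d["img"][160:270,240:340,::-1]
cv2.imwrite("pics/topc.png",cv2.resize(cv2.convertScaleAbs(c,alpha=1.5),None,fx=5.4,fy=5.4,interpolation=cv2.INTER_CUBIC))
for (u,v) in [(595,428),(650,437),(700,447),(738,455),(770,500),(466,405),(441,347),(481,312),(416,293),(421,322),(446,290)]:
    print((u,v),unproj(d,u*.64,v*.64).round(1))
s=dict(np.load("pics/scene0.npz"))
print("scene")
for (u,v) in [(425,400),(405,500),(350,340),(230,205),(100,60),(438,355),(388,320),(415,310)]:
    print((u,v),unproj(s,u*.64,v*.64).round(1))
E
```

```text
(595, 428) [360.3   4.8  22. ]
(650, 437) [362.9  -5.  186.7]
(700, 447) [362.8 -11.4 292. ]
(738, 455) [362.8 -13.1 358. ]
(770, 500) [332.8  -8.9 408.9]
(466, 405) [397.7 196.4  79.3]
(441, 347) [476.8 225.2  46.7]
(481, 312) [521.2 174.8  91.1]
(416, 293) [550.  260.6  72. ]
(421, 322) [510.  254.4  72.8]
(446, 290) [553.1 219.8  77.6]
scene
(425, 400) [356.2 -27.4 357. ]
(405, 500) [354.4 -15.9 236.9]
(350, 340) [318.4 -16.3 417.8]
(230, 205) [275.9  -7.  509.5]
(100, 60) [2.467e+02 5.000e-01 5.720e+02]
(438, 355) [520.6 169.1  91.6]
(388, 320) [513.3 252.5  71.8]
(415, 310) [547.1 249.5  71.5]
```

View pics/topc.png

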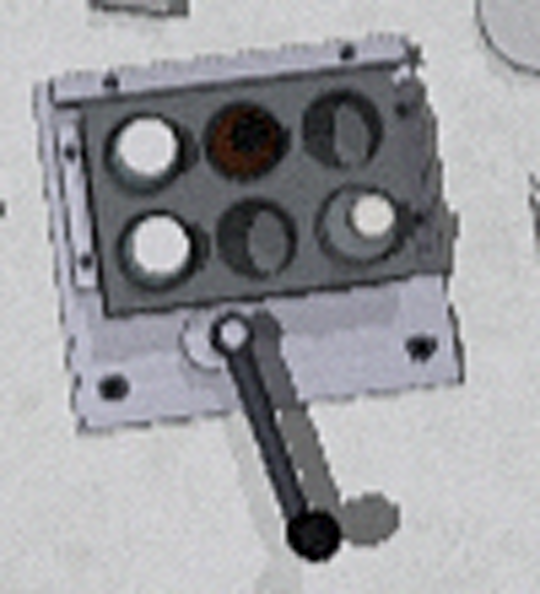

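The crop shows the dropper's narrow cap front right at (374,216), the lever pivot at (233,333) and the handle at (314,535). The base plate's front edge runs from (80,430) to (465,382). Next I'll check the lever geometry, the nest yaw and how close the lamp is.

```bash
cat >> h.py <<'E'
from scipy.spatial.transform import Rotation as R
def rel(pos,yawx,s):
    """target TCP (world mm) and tool-x yaw deg, tool down -> fractions from state s"""
    R0=R.from_quat(s["ee_rot"]);c,n=np.cos(np.radians(yawx)),np.sin(np.radians(yawx))
    T=R.from_matrix(np.array([[c,n,0],[n,-c,0],[0,0,-1.]]))
    return (R0.inv().apply(np.array(pos)-s["position"])/100).round(3),((R0.inv()*T).as_rotvec(degrees=True)/60).round(3)
E
python3 - <<'E'
from h import *
from bench import read_state
d=dict(np.load("pics/top0.npz"));s=dict(np.load("pics/scene0.npz"))
P=lambda x,y,z:unproj(d,240+x/5.4-.4,160+y/5.4-.4,z)
piv=P(233,333,47);h=P(314,535,80);a=P(80,430,8);b=P(465,382,8);e=P(38,85,30);f=P(410,38,30)
print("piv",piv,"h",h,np.linalg.norm((h-piv)[:2]),"lever deg",np.degrees(np.arctan2(*(h-piv)[1::-1]))%360)
for p,q in((b,a),(f,e)):print(p.round(1),q.round(1),"yaw",np.degrees(np.arctan2(*(q-p)[1::-1]))-90)
print("drop",P(374,216,91),"brown",P(247,135,78),"va",P(158,247,73),"vb",P(145,148,73))
for v in range(2,60,12):
    for u in range(0,200,8):
        p=unproj(s,u,v) if 1<=u else None
        if p is not None and p[2]>350: print((u,v),p.round(0))
st=read_state();print(rel((410,162,231),20,st))
E
```

```text
piv [478.52742059 224.10562447  47.        ] h [398.85645912 197.50561291  80.        ] 83.99418263477996 lever deg 198.46279140482343
[458.6 122.3   8. ] [440.3 285.5   8. ] yaw 6.399201437934465
[602.4 145.3  30. ] [583.4 302.   30. ] yaw 6.911143592345141
drop [521.36519762 172.58322968  91.        ] brown [555.24848299 220.04392783  78.        ] va [511.54587377 255.67807781  73.        ] vb [551.01071642 260.23593605  73.        ]
(8, 2) [227. -12. 599.]
(16, 2) [230. -12. 598.]
(24, 2) [233. -12. 598.]
(32, 2) [236. -12. 597.]
(40, 2) [242.   4. 589.]
(24, 14) [234.   3. 586.]
(32, 14) [237.   2. 586.]
(40, 14) [240.   2. 585.]
(48, 14) [243.   2. 584.]
(56, 14) [247.   5. 582.]
(32, 26) [235.   4. 580.]
(40, 26) [238.   2. 580.]
(48, 26) [242.   1. 579.]
(56, 26) [245.   1. 578.]
(64, 26) [249.   3. 577.]
(48, 38) [240.   1. 574.]
(56, 38) [243.   0. 573.]
(64, 38) [247.   1. 572.]
(72, 38) [251.   2. 570.]
(56, 50) [242.   2. 567.]
(64, 50) [245.  -0. 567.]
(72, 50) [249.  -1. 566.]
(80, 50) [252.  -0. 565.]
(88, 50) [257.   2. 562.]
(array([3.624e+00, 3.733e+00, 1.000e-03]), array([ 0.002,  0.   , -0.553]))
```

Request:
jog_arm(
  plan=[
    [0, [0.3, 0.3, 0], [0, 0, 0]],
    [0, [0.6, 0.6, 0], [0, 0, 0]],
    [0, [0.9, 0.9, 0], [0, 0, 0]],
    [0, [1, 1, 0], [0, 0, 0]],
  ],
)

```text
clock: 0.6
position: [217.7, 486.4, 231.2]
ee_rot: [0.993, -0.115, -0.0, 0.0]
contact_force: [0.2, 0.5, 0.7]
gripper_width: 12.3
grasp_force: 0.0
```

Request:
jog_arm(
  plan=[
    [0, [0.3, 0.3, 0], [0, 0, 0]],
    [0, [0.6, 0.6, 0], [0, 0, 0]],
    [0, [0.9, 0.9, 0], [0, 0, 0]],
    [0, [1, 1, 0], [0, 0, 0]],
  ],
)

```text
clock: 1.1
position: [292.1, 367.1, 231.3]
ee_rot: [0.993, -0.115, -0.0, -0.0]
contact_force: [0.2, 0.4, 0.5]
gripper_width: -0.3
grasp_force: 0.0
```

Request:
jog_arm(
  plan=[
    [0, [0.2, 0.2, 0], [0, 0, 0]],
    [0, [0.4, 0.4, 0], [0, 0, 0]],
    [0, [0.6, 0.6, 0], [0, 0, 0]],
    [0, [0.8, 0.8, 0], [0, 0, 0]],
    [0, [0.8, 0.8, 0], [0, 0, 0]],
  ],
)

```text
clock: 1.72
position: [351.7, 272.0, 231.2]
ee_rot: [0.993, -0.116, -0.0, -0.0]
contact_force: [0.8, 0.8, 0.5]
gripper_width: -0.2
grasp_force: 0.0
```

```bash
python3 - <<'E'
from h import *
from bench import *
s=read_state();print({k:np.round(v,2).tolist() for k,v in s.items()})
d=get_image("scene");np.savez("pics/scene1.npz",**d);cv2.imwrite("pics/scene1.png",cv2.resize(cv2.convertScaleAbs(d["img"][:,:,::-1],alpha=1.5),(800,600)))
print(rel((410,162,231),20,s))
E
```

```text
{'clock': 1.72, 'joints': [1.03, 0.07, -0.41, -0.0, -1.09, 0.31], 'joint_vel': [0.03, 0.0, 0.01, -0.0, 0.0, -0.02], 'joint_efforts': [-0.57, -22.2, 17.8, 4.0, -0.05, 0.09], 'position': [351.67, 272.02, 231.22], 'ee_rot': [0.99, -0.12, -0.0, -0.0], 'contact_force': [0.75, 0.83, 0.5], 'wrist_torque': [0.0, 0.03, -0.04], 'grasp_force': 0.0, 'gripper_width': -0.22}
(array([0.82 , 0.937, 0.002]), array([-0.   ,  0.   , -0.554]))
```

View pics/scene1.png

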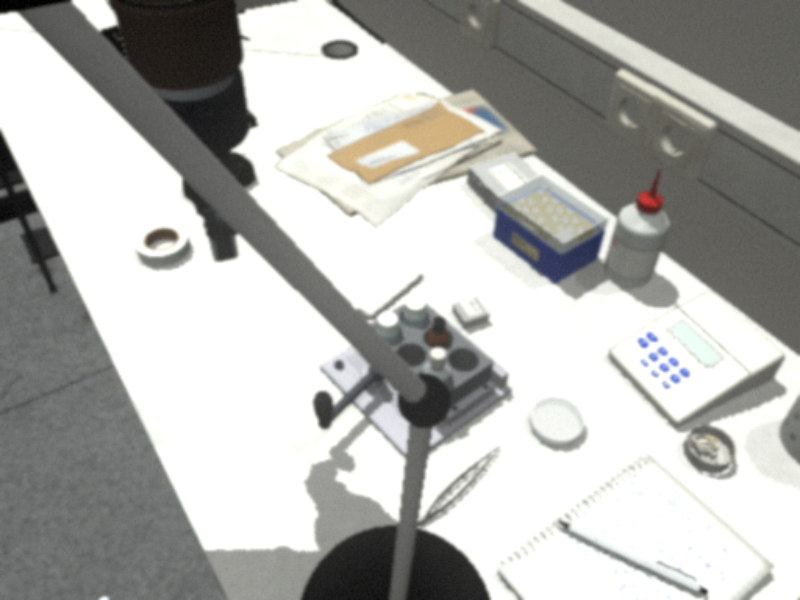

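The scene view shows the wrist and gripper at (180,50) to (222,240), behind the lamp arm that runs from (60,20) to (425,400). The TCP sits about 160 mm to the right of the joint-1 plane, so I need to know where the links are relative to the lamp.

```bash
python3 - <<'E'
from h import *
from bench import *
d=get_image("top");np.savez("pics/top1.npz",**d)
d0=np.load("pics/top0.npz")
cv2.imwrite("pics/top1.png",cv2.convertScaleAbs(d["img"][:,:,::-1],alpha=1.3))
z=d["range_z"];v,u=np.nonzero((z>0)&(z<720)&(abs(z-d0["range_z"])>20))
K=d["intrinsics"];E=d["extrinsics"];p=(np.linalg.inv(K)@np.stack([u,v,u*0+1])*z[v,u]).T@E[:3,:3].T+E[:3,3]
# arm-plane coords: along yaw 1.03, left lateral
c,s=np.cos(1.03),np.sin(1.03);r=p[:,0]*c+p[:,1]*s;l=-p[:,0]*s+p[:,1]*c
for lo in range(200,800,50):
    m=(p[:,2]>=lo)&(p[:,2]<lo+50)
    if m.sum()>20:print(lo,m.sum(),"r",np.percentile(r[m],[1,50,99]).round(),"lat",np.percentile(l[m],[1,50,99]).round())
E
```

```text
300 310 r [450. 462. 475.] lat [-161. -149. -132.]
350 91 r [167. 446. 452.] lat [-310. -182. -153.]
400 44 r [161. 447. 455.] lat [-287. -185. -163.]
450 382 r [398. 450. 459.] lat [-206. -187. -139.]
500 968 r [418. 452. 457.] lat [-203. -133.  -85.]
550 8456 r [377. 422. 456.] lat [-201. -161. -102.]
```

View pics/top1.png

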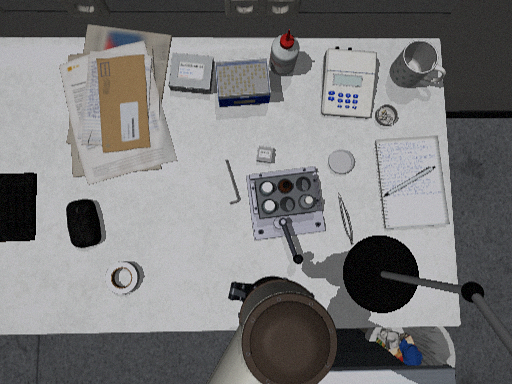

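The links run to the left of the tool: the wrist cylinder at (290,340) has its forearm going down-left. The lamp is well clear, so I'll go beside the handle and down.

Request:
jog_arm(
  plan=[
    [0, [0.2, 0.23, 0], [0, 0, -0.13]],
    [0, [0.4, 0.46, 0], [0, 0, -0.27]],
    [0, [0.6, 0.7, 0], [0, 0, -0.41]],
    [0, [0.82, 0.94, 0], [0, 0, -0.55]],
    [0, [0.82, 0.94, 0], [0, 0, -0.55]],
    [0, [0.82, 0.94, 0], [0, 0, -0.55]],
  ],
)

```text
clock: 2.58
position: [409.6, 162.9, 231.3]
ee_rot: [0.985, 0.172, 0.0, -0.0]
contact_force: [0.1, 0.7, -0.3]
gripper_width: -0.3
grasp_force: 0.0
```

Request:
jog_arm(
  plan=[
    [0, [0, 0, 0.3], [0, 0, 0]],
    [0, [0, 0, 0.6], [0, 0, 0]],
    [0, [0, 0, 0.9], [0, 0, 0]],
    [0, [0, 0, 1], [0, 0, 0]],
  ],
)

```text
clock: 3.08
position: [408.6, 162.4, 129.9]
ee_rot: [0.985, 0.173, -0.001, 0.001]
contact_force: [0.7, -0.5, -0.0]
gripper_width: 0.0
grasp_force: 0.0
```

Request:
jog_arm(
  plan=[
    [0, [0, 0, 0.25], [0, 0, 0]],
    [0, [0, 0, 0.5], [0, 0, 0]],
    [0, [0, 0, 0.7], [0, 0, 0]],
    [0, [0, 0, 0.8], [0, 0, 0]],
    [0, [0, 0, 0.8], [0, 0, 0]],
  ],
)

```text
clock: 3.7
position: [409.8, 162.4, 51.4]
ee_rot: [0.985, 0.173, -0.0, 0.0]
contact_force: [0.5, -0.6, -0.4]
gripper_width: -0.2
grasp_force: 0.0
```

```bash
cat >> h.py <<'E'
NEST=7.2; PIV=np.array([477.7,224.6])
def push(th,s,off,z=51):
    """th: lever world angle deg; tool centre trails handle by off mm along the tangent"""
    a=np.radians(th);h=PIV+85*np.array([np.cos(a),np.sin(a)])
    t=np.array([np.sin(a),-np.cos(a)])
    return rel((*(h-off*t),z),th-180,s)
E
python3 - <<'E'
from h import *
from bench import *
s=read_state();print({k:np.round(s[k],2).tolist() for k in("clock","joints","position","ee_rot","contact_force")})
for th in range(198,130,-9):print(th,*push(th,s,25))
E
```

```text
{'clock': 3.7, 'joints': [0.75, 0.31, -0.66, 0.0, -0.6, 1.17], 'position': [409.77, 162.44, 51.36], 'ee_rot': [0.98, 0.17, -0.0, 0.0], 'contact_force': [0.48, -0.63, -0.42]}
198 [-0.008 -0.132  0.004] [0.    0.    0.031]
189 [-0.032 -0.268  0.004] [0.    0.    0.181]
180 [-0.034 -0.408  0.003] [0.    0.    0.331]
171 [-0.015 -0.545  0.003] [0.    0.    0.481]
162 [ 0.026 -0.678  0.003] [0.    0.    0.631]
153 [ 0.087 -0.803  0.003] [0.    0.    0.781]
144 [ 0.166 -0.917  0.003] [0.    0.    0.931]
135 [ 0.263 -1.017  0.003] [0.    0.    1.081]
```

Request:
jog_arm(
  plan=[
    [0, [0, -0.07, 0], [0, 0, 0.02]],
    [0, [-0.01, -0.13, 0], [0, 0, 0.03]],
    [0, [-0.02, -0.2, 0], [0, 0, 0.1]],
    [0, [-0.03, -0.27, 0], [0, 0, 0.18]],
    [0, [-0.03, -0.34, 0], [0, 0, 0.26]],
    [0, [-0.03, -0.41, 0], [0, 0, 0.33]],
    [0, [-0.02, -0.48, 0], [0, 0, 0.41]],
    [0, [-0.01, -0.55, 0], [0, 0, 0.48]],
    [0, [0.03, -0.68, 0], [0, 0, 0.63]],
    [0, [0.03, -0.68, 0], [0, 0, 0.63]],
  ],
)

```text
clock: 4.95
position: [389.3, 227.7, 51.7]
ee_rot: [0.988, -0.155, 0.0, -0.0]
contact_force: [-0.2, 0.0, -0.5]
gripper_width: -0.3
grasp_force: 0.0
```

```bash
python3 - <<'E'
from h import *
from bench import *
s=read_state();print({k:np.round(s[k],2).tolist() for k in("clock","joints","position","ee_rot","contact_force")})
d=get_image("top");np.savez("pics/top2.npz",**d)
c=d["img"][150:270,200:340,::-1]
cv2.imwrite("pics/top2.png",cv2.resize(cv2.convertScaleAbs(c,alpha=1.4),None,fx=5,fy=5,interpolation=cv2.INTER_CUBIC))
for th in (160,*range(153,90,-9),95):print(th,*push(th,s,25))
E
```

```text
{'clock': 4.95, 'joints': [0.89, 0.33, -0.64, -0.0, -0.61, 0.37], 'position': [389.3, 227.72, 51.68], 'ee_rot': [0.99, -0.15, 0.0, -0.0], 'contact_force': [-0.2, 0.01, -0.49]}
160 [-0.008 -0.023  0.007] [-0.001 -0.     0.036]
153 [-0.028 -0.13   0.007] [-0.001 -0.     0.153]
144 [-0.034 -0.268  0.007] [-0.001 -0.     0.303]
135 [-0.019 -0.407  0.007] [-0.001 -0.     0.453]
126 [ 0.018 -0.541  0.007] [-0.001 -0.     0.603]
117 [ 0.075 -0.667  0.007] [-0.001  0.     0.753]
108 [ 0.151 -0.784  0.008] [-0.001  0.     0.903]
99 [ 0.245 -0.887  0.008] [-1.000e-03  0.000e+00  1.053e+00]
95 [ 0.291 -0.927  0.008] [-1.00e-03  0.00e+00  1.12e+00]
```

View pics/top2.png

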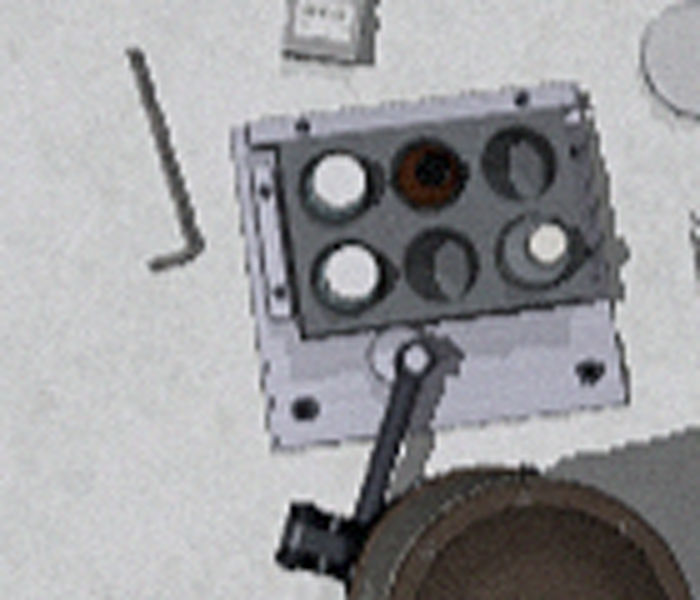

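The lever has swung to about 163° and follows the fingers, with the bar from (413,357) to (370,500). I'll continue to the stop.

Request:
jog_arm(
  plan=[
    [0, [-0.02, -0.08, 0], [0, 0, 0.09]],
    [0, [-0.03, -0.13, 0], [0, 0, 0.15]],
    [0, [-0.03, -0.2, 0], [0, 0, 0.23]],
    [0, [-0.03, -0.27, 0], [0, 0, 0.3]],
    [0, [-0.03, -0.34, 0], [0, 0, 0.38]],
    [0, [-0.02, -0.41, 0], [0, 0, 0.45]],
    [0, [0, -0.48, 0], [0, 0, 0.53]],
    [0, [0.02, -0.54, 0], [0, 0, 0.6]],
    [0, [0.05, -0.6, 0], [0, 0, 0.68]],
    [0, [0.08, -0.67, 0], [0, 0, 0.75]],
  ],
)

```text
clock: 6.25
position: [416.4, 287.0, 51.0]
ee_rot: [0.853, -0.523, -0.001, 0.002]
contact_force: [-2.9, -1.9, 1.0]
gripper_width: 0.1
grasp_force: 1.3
```

```bash
python3 - <<'E'
from h import *
from bench import *
s=read_state();print({k:np.round(s[k],2).tolist() for k in("clock","joints","position","ee_rot","contact_force")})
for th in (117,112,108,104,100,97,94):print(th,*push(th,s,25))
E
```

```text
{'clock': 6.25, 'joints': [0.92, 0.4, -0.5, -0.0, -0.67, -0.45], 'position': [416.41, 287.04, 50.96], 'ee_rot': [0.85, -0.52, -0.0, 0.0], 'contact_force': [-2.86, -1.89, 1.01]}
117 [-0.015 -0.013 -0.   ] [ 0.003 -0.001 -0.   ]
112 [-0.034 -0.088 -0.001] [ 0.003 -0.001  0.083]
108 [-0.044 -0.149 -0.001] [ 0.003 -0.001  0.15 ]
104 [-0.05  -0.21  -0.001] [ 0.003 -0.001  0.216]
100 [-0.051 -0.272 -0.001] [ 0.003 -0.001  0.283]
97 [-0.05  -0.318 -0.001] [ 0.003 -0.001  0.333]
94 [-0.046 -0.365 -0.002] [ 0.003 -0.001  0.383]
```

Request:
jog_arm(
  plan=[
    [0, [-0.03, -0.09, 0], [0, 0, 0.08]],
    [0, [-0.04, -0.15, 0], [0, 0, 0.15]],
    [0, [-0.05, -0.21, 0], [0, 0, 0.21]],
    [0, [-0.05, -0.27, 0], [0, 0, 0.28]],
    [0, [-0.05, -0.32, 0], [0, 0, 0.31]],
    [0, [-0.05, -0.32, 0], [0, 0, 0.31]],
  ],
)

```text
clock: 7.0
position: [443.5, 306.5, 50.9]
ee_rot: [0.757, -0.653, -0.0, 0.001]
contact_force: [-1.3, -1.3, -0.5]
gripper_width: -0.1
grasp_force: 1.2
```

```bash
python3 - <<'E'
from h import *
from bench import *
s=read_state();print({k:np.round(s[k],2).tolist() for k in("clock","joints","position","ee_rot","contact_force")})
d=get_image("top");np.savez("pics/top3.npz",**d)
c=d["img"][150:270,200:340,::-1]
cv2.imwrite("pics/top3.png",cv2.resize(cv2.convertScaleAbs(c,alpha=1.4),None,fx=5,fy=5,interpolation=cv2.INTER_CUBIC))
E
```

```text
{'clock': 7.0, 'joints': [0.91, 0.44, -0.42, -0.0, -0.7, -0.76], 'position': [443.5, 306.46, 50.93], 'ee_rot': [0.76, -0.65, -0.0, 0.0], 'contact_force': [-1.31, -1.29, -0.53]}
```

View pics/top3.png

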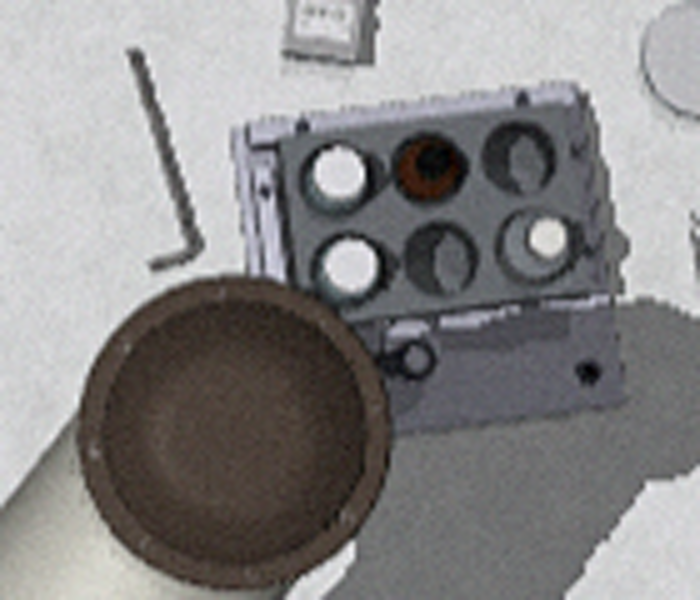

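The rack has shifted toward the wall (its front edge is now at y≈310), but the force is low, so the lever isn't at the stop. I'll push on gently until the force rises.

Request:
jog_arm(
  plan=[
    [0, [0, -0.02, 0], [0, 0, 0.02]],
    [0, [0, -0.04, 0], [0, 0, 0.04]],
    [0, [0, -0.06, 0], [0, 0, 0.06]],
    [0, [0, -0.06, 0], [0, 0, 0.06]],
  ],
)

```text
clock: 7.55
position: [445.2, 307.5, 50.9]
ee_rot: [0.736, -0.677, -0.002, 0.004]
contact_force: [-20.3, 3.6, 7.4]
gripper_width: -0.1
grasp_force: 9.6
```

Request:
jog_arm(
  plan=[
    [0, [0, -0.02, 0], [0, 0, 0.02]],
    [0, [0, -0.04, 0], [0, 0, 0.04]],
    [0, [0, -0.04, 0], [0, 0, 0.04]],
  ],
)

```text
clock: 7.92
position: [445.6, 307.9, 50.8]
ee_rot: [0.722, -0.692, -0.003, 0.006]
contact_force: [-32.9, 8.1, 14.1]
gripper_width: -0.2
grasp_force: 16.8
```

That's the hard stop: force reached 33 N with almost no further motion. I'll back off, lift, and look.

Request:
jog_arm(
  plan=[
    [0, [0, 0.1, 0], [0, 0, 0]],
    [0, [0, 0.25, 0], [0, 0, 0]],
    [0, [0, 0.45, 0], [0, 0, 0]],
    [0, [0, 0.5, -0.3], [0, 0, 0]],
    [0, [0, 0.5, -0.6], [0, 0, 0]],
    [0, [0, 0.5, -0.9], [0, 0, 0]],
    [0, [0, 0.5, -1], [0, 0, 0]],
    [0, [0, 0.5, -1], [0, 0, 0]],
  ],
)

```text
clock: 8.93
position: [404.1, 306.5, 151.6]
ee_rot: [0.722, -0.692, -0.0, -0.001]
contact_force: [-0.9, -0.7, -0.1]
gripper_width: 0.1
grasp_force: 0.0
```

Request:
jog_arm(
  plan=[
    [0, [-0.2, 0.2, -0.1], [0, 0, 0]],
    [0, [-0.5, 0.4, -0.2], [0, 0, 0]],
    [0, [-0.8, 0.7, -0.2], [0, 0, 0]],
    [0, [-0.8, 0.7, -0.2], [0, 0, 0]],
  ],
)

```text
clock: 9.43
position: [328.9, 384.2, 169.9]
ee_rot: [0.723, -0.691, 0.0, 0.001]
contact_force: [0.0, 0.1, 0.0]
gripper_width: -0.2
grasp_force: 0.0
```

```bash
python3 - <<'E'
from h import *
from bench import *
s=read_state();print({k:np.round(s[k],2).tolist() for k in("clock","joints","position","ee_rot","contact_force")})
d=get_image("top");np.savez("pics/top4.npz",**d)
c=d["img"][150:270,200:340,::-1]
cv2.imwrite("pics/top4.png",cv2.resize(cv2.convertScaleAbs(c,alpha=1.4),None,fx=5,fy=5,interpolation=cv2.INTER_CUBIC))
E
```

```text
{'clock': 9.43, 'joints': [1.18, 0.24, -0.37, -0.0, -0.96, -1.14], 'position': [328.9, 384.22, 169.86], 'ee_rot': [0.72, -0.69, 0.0, 0.0], 'contact_force': [0.04, 0.12, 0.01]}
```

View pics/top4.png

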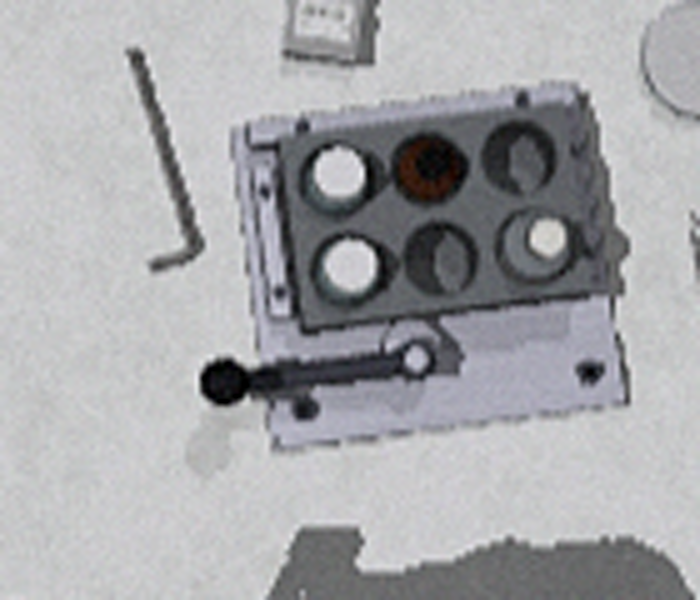

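The lever is closed, with its bar parallel to the plate edge (handle at (223,381), hub at (415,357)), and the rack sits square against the wall. The dropper cap is at (547,238).

```bash
python3 - <<'E'
from h import *
from bench import *
s=read_state();d=dict(np.load("pics/top4.npz"))
P=lambda x,y,z:unproj(d,200+x/5-.4,150+y/5-.4,z)
p=P(415,357,47);h=P(223,381,80);print("lever",p,h,np.degrees(np.arctan2(*(h-p)[1::-1])))
print("edge",np.degrees(np.arctan2(*(P(275,447,8)-P(628,402,8))[1::-1])))
# caps by depth
z=d["range_z"];v,u=np.mgrid[185:212,295:325];r=np.stack([u,v,u*0+1],-1)@np.linalg.inv(d["intrinsics"]).T*z[185:212,295:325,None]
w=(r@d["extrinsics"][:3,:3].T+d["extrinsics"][:3,3]).reshape(-1,3);m=w[:,2]>86
print("cap depth",m.sum(),w[m].mean(0),"pix",P(547,238,91))
c=w[m].mean(0);print(rel((c[0],c[1],160),-87.5,s),rel((c[0],c[1],103),-87.5,s))
E
```

```text
lever [479.11294823 224.41911653  47.        ] [468.36263732 308.62363311  80.        ] 97.2755393454098
edge 96.55742791664623
cap depth 54 [522.6275988  179.63518171 137.56764215] pix [526.4252575  172.14579771  91.        ]
(array([ 2.12 , -1.839,  0.1  ]), array([ 0.001, -0.002,  0.001])) (array([ 2.119, -1.84 ,  0.67 ]), array([ 0.001, -0.002,  0.001]))
```

Request:
jog_arm(
  plan=[
    [0, [0.25, -0.2, 0], [0, 0, 0]],
    [0, [0.5, -0.45, 0], [0, 0, 0]],
    [0, [0.75, -0.7, 0], [0, 0, 0]],
    [0, [1, -0.9, 0], [0, 0, 0]],
  ],
)

```text
clock: 9.98
position: [425.7, 285.1, 170.1]
ee_rot: [0.721, -0.693, 0.0, 0.001]
contact_force: [0.2, 0.7, 0.3]
gripper_width: 0.1
grasp_force: 0.0
```

Request:
jog_arm(
  plan=[
    [0, [0.25, -0.2, 0], [0, 0, 0]],
    [0, [0.5, -0.4, 0], [0, 0, 0]],
    [0, [0.7, -0.6, 0], [0, 0, 0]],
    [0, [0.8, -0.7, 0], [0, 0, 0]],
    [0, [0.8, -0.7, 0], [0, 0, 0]],
  ],
)

```text
clock: 10.6
position: [498.2, 209.2, 170.5]
ee_rot: [0.721, -0.693, -0.0, 0.001]
contact_force: [-1.0, -0.3, -1.1]
gripper_width: 0.3
grasp_force: 0.0
```

```bash
python3 - <<'E'
from h import *
from bench import *
d=dict(np.load("pics/top4.npz"))
def caps(d,E,z0=86,z1=96):
    z=d["range_z"];v,u=np.mgrid[0:384,0:512];r=np.stack([u,v,u*0+1],-1)@np.linalg.inv(d["intrinsics"]).T*z[...,None]
    w=(r@E[:3,:3].T+E[:3,3]).reshape(-1,3)
    m=(w[:,2]>z0)&(w[:,2]<z1)&(abs(w[:,0]-525)<25)&(abs(w[:,1]-173)<25);return m.sum(),w[m].mean(0),w[m].min(0),w[m].max(0)
print("top",caps(d,d["extrinsics"]))
s=read_state();print({k:np.round(s[k],2).tolist() for k in("clock","joints","position","ee_rot","contact_force")})
d=get_image("wrist");T=np.eye(4);T[:3,:3]=R.from_quat(s["ee_rot"]).as_matrix();T[:3,3]=s["position"]
print("wrist",caps(d,T@d["tool_from_camera"]))
d=get_image("scene");print("scene",caps(d,d["extrinsics"]))
print(rel((526,172,103),-87.5,s))
E
```

```text
top (np.int64(51), array([527.59721616, 171.85424603,  90.16672915]), array([520.58544046, 163.64474864,  86.54376839]), array([535.49061177, 179.82812452,  93.13252311]))
{'clock': 10.6, 'joints': [0.7, 0.3, -0.29, -0.0, -0.99, -0.66], 'position': [498.24, 209.18, 170.52], 'ee_rot': [0.72, -0.69, -0.0, 0.0], 'contact_force': [-1.03, -0.29, -1.13]}
wrist (np.int64(319), array([527.82509856, 171.11971974,  89.69841124]), array([519.78192114, 163.26833382,  86.11046262]), array([536.16265535, 179.41210856,  91.99716569]))
scene (np.int64(80), array([526.33211783, 170.21360297,  90.1832012 ]), array([519.39798503, 162.94397763,  86.08903619]), array([536.09725036, 178.28330707,  93.08550972]))
(array([ 0.382, -0.263,  0.675]), array([ 0.001, -0.001, -0.003]))
```

All three cameras agree on the cap at about (527.5, 171.3). I'll move above it, then straight down.

Request:
jog_arm(
  plan=[
    [0, [0.2, -0.14, 0], [0, 0, 0]],
    [0, [0.39, -0.28, 0], [0, 0, 0]],
    [0, [0.39, -0.28, 0], [0, 0, 0]],
    [0, [0.39, -0.28, 0.2], [0, 0, 0]],
    [0, [0.39, -0.28, 0.4], [0, 0, 0]],
    [0, [0.39, -0.28, 0.55], [0, 0, 0]],
    [0, [0.39, -0.28, 0.63], [0, 0, 0]],
    [0, [0.39, -0.28, 0.67], [0, 0, 0]],
    [0, [0.39, -0.28, 0.67], [0, 0, 0]],
    [0, [0.39, -0.28, 0.67], [0, 0, 0]],
  ],
)

```text
clock: 11.95
position: [528.0, 172.6, 104.9]
ee_rot: [0.722, -0.692, 0.0, -0.001]
contact_force: [0.6, -0.9, -0.7]
gripper_width: 0.2
grasp_force: 0.0
```

Request:
jog_arm(
  plan=[
    [0, [0, 0, 0], [0, 0, 0]],
    [0, [0, 0, 0], [0, 0, 0]],
    [0, [0, 0, 0], [0, 0, 0]],
    [0, [0, 0, 0], [0, 0, 0]],
    [0, [0, 0, 0], [0, 0, 0]],
    [0, [0, 0, 0], [0, 0, 0]],
    [0, [0, 0, 0], [0, 0, 0]],
    [0, [0, 0, 0], [0, 0, 0]],
    [0, [0, 0, 0], [0, 0, 0]],
    [0, [0, 0, 0], [0, 0, 0]],
  ],
)

```text
clock: 13.2
position: [527.7, 172.4, 104.3]
ee_rot: [0.722, -0.692, 0.0, -0.0]
contact_force: [0.7, 0.4, 0.1]
gripper_width: 0.4
grasp_force: 0.0
```

Request:
jog_arm(
  plan=[
    [0, [0, 0, 0], [0, 0, 0]],
    [0, [0, 0, 0], [0, 0, 0]],
    [0, [0, 0, 0], [0, 0, 0]],
    [0, [0, 0, 0], [0, 0, 0]],
    [0, [0, 0, 0], [0, 0, 0]],
    [0, [0, 0, 0], [0, 0, 0]],
    [0, [0, 0, 0], [0, 0, 0]],
    [0, [0, 0, 0], [0, 0, 0]],
    [0, [0, 0, 0], [0, 0, 0]],
    [0, [0, 0, 0], [0, 0, 0]],
  ],
)

```text
clock: 14.45
position: [527.6, 172.4, 104.3]
ee_rot: [0.722, -0.692, -0.0, 0.0]
contact_force: [-0.1, 0.1, 0.5]
gripper_width: 0.1
grasp_force: 0.0
```

Request:
jog_arm(
  plan=[
    [0, [0, 0, 0], [0, 0, 0]],
    [0, [0, 0, 0], [0, 0, 0]],
    [0, [0, 0, 0], [0, 0, 0]],
    [0, [0, 0, 0], [0, 0, 0]],
    [0, [0, 0, 0], [0, 0, 0]],
    [0, [0, 0, 0], [0, 0, 0]],
    [0, [0, 0, 0], [0, 0, 0]],
    [0, [0, 0, 0], [0, 0, 0]],
    [0, [0, 0, 0], [0, 0, 0]],
    [0, [0, 0, 0], [0, 0, 0]],
  ],
)

```text
clock: 15.7
position: [527.7, 172.4, 104.3]
ee_rot: [0.722, -0.692, 0.0, 0.0]
contact_force: [0.2, -0.2, 1.5]
gripper_width: 0.1
grasp_force: 0.0
```

```bash
python3 - <<'E'
from h import *
from bench import *
s=read_state();print({k:np.round(s[k],2).tolist() for k in("clock","position","ee_rot","contact_force")})
d=get_image("scene")
cv2.imwrite("pics/scene5.png",cv2.resize(cv2.convertScaleAbs(d["img"][130:310,180:380,::-1],alpha=1.4),None,fx=3.2,fy=3.2))
E
```

```text
{'clock': 15.7, 'position': [527.65, 172.39, 104.3], 'ee_rot': [0.72, -0.69, 0.0, 0.0], 'contact_force': [0.19, -0.2, 1.51]}
```

View pics/scene5.png

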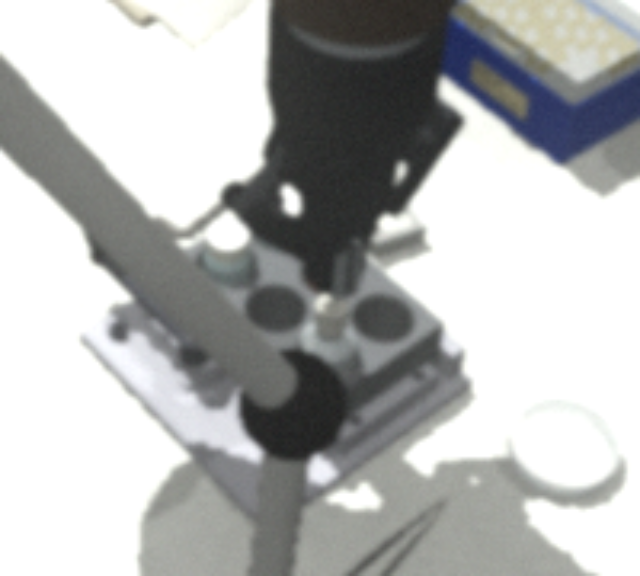

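The closed fingertips hover just above the dropper cap at (330,300), clear of everything, and the hold lasted more than 3 s. I'm handing in.

```bash
python3 -c "
from bench import *
print(job_done())"
```

```text
the job is handed in; nothing more can be done
None
```

The cam lever was pushed to its stop and the rack looks square against the rear wall; the job was handed in at about 16 s (no verdict was returned) with the fingertips steady about 13 mm above the middle of the dropper bottle's cap.

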